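Load the spice grinder and hold its lid at the run mark

ROBOT

A 6-joint arm with a two-finger parallel gripper is mounted at the origin on the work surface. World frame = base frame: x ahead of the robot, y to its left, z up, the work surface at z = 0. Lengths are in m, angles in rad, forces in N, time in s.
With the tool pointing down it reaches from about 0.35 to 0.975 m from the base axis. Payload 4.9 kg.
Tool frame: the origin (TCP) lies at the very end of the fingers, on their centre line; the grasp point (between the pads) lies 19 mm behind it; x points along the fingers, y is the direction in which the jaws open and shut, and the axes are right-handed (so a half turn about x gives the same grasp; the last joint's range is limited). The gripper opens to 85 mm and grips with 20 to 120 N. Pads are 22 mm wide; open, the fingers measure 114 mm over their backs; the gripper's body (76 mm by 85 mm) begins 54 mm behind the grasp point. The pads swing forward as they close: fully open they stand 13 mm farther back than shut.
Start: joints at [-1.376, 0.053, 1.613, -0, 1.476, -0.119], TCP at [0.193, -0.594, 0.231] pointing down, gripper open.
Joint ranges: [-3.01, 3.01], [-1.01, 2.22], [0.06, 2.58], [-1.02, 4.17], [0.09, 2.62], [-3.14, 3.14]. Speed limits (rad/s): [2.57, 2.57, 3.14, 3.14, 3.14, 3.14].

INTERFACE

Orientations are given as a unit quaternion [w, x, y, z].
In Python, from plant import manip gives the robot as it stands.
- The arm moves only by the tool play_rows, never from a script. Its argument "plan" is a list of rows, each a list of 5 numbers: the shift along the tool's x, y, z in mm, then the turn about the tool's x in rad, then the closure, from -1 (fully open) to 1 (shut). A call has 1 to 8 rows; each row is the pose to reach, as a shift and turn from the pose commanded when the call began, along the tool's axes at that moment; what a row does not reach only later rows make up. A row lasts 1/8 s, in which the tool goes at most 62.5 mm and 10.7 degrees, less where a joint would pass 70% of its speed; a pose out of reach is approached as far as the arm can. A call with a gripper value outside its range is refused whole. The fingers move at their own pace and stop on an object; the grip force is fixed at half the most. Time passes only in rows, so rows that repeat a pose let the fingers close. It gives the time, the measured TCP pose, the force and the opening at its end, in the units of the state.
- manip.state(): the state, without advancing time (a new reading comes with each control period).
- manip.grab_frame(name): name is "scene" or "top"; returns a dict with "img" (400x640x3 uint8, red, green, blue), "range_z" (400x640 float32, m along the optical axis (not along the pixel's ray), 0 where there is no reading), "fx", "fy", "cx", "cy" (pixels), "origin" and "rotation" of the camera in the world. Camera axes: x right, y up, looking along -z (the intrinsics and any distortion apply to the point x, -y, -z); pixel columns grow to the right and rows downward; lengths in m; the calibration is good to about 2 mm. A picture is of the moment at which its call begins.
- manip.job_done(): hands the job in, once; it reports no verdict.
The state is a dict: "time": time; "joint_pos": joint angles; "joint_vel": joint speeds; "joint_efforts": joint torques, N m; "tool_pos": TCP position; "tool_rot": TCP orientation; "contact_force": force on the tool from outside, world axes, zero at the start; "ft_torque": the same for the moment, N m; "gripper_width": opening from 0.0 (shut) to 1.0 (fully open).
Only numpy, scipy, OpenCV 4.12 (cv2) and the standard library are available. Lean on these libraries where they do the work, as an engineer would, in place of code of your own. Each camera call takes 0.05 s, during which the arm holds its last target. There are 200 camera calls.

TASK

Take the brown cinnamon stick from the wooden rack and drop it end-down into the narrow well of the white grinder. Then put the dark bayonet lid on, its two lugs down through the two slots, and twist it clockwise (seen from above) against its spring to the green run mark, half-way to the red lock mark; do not let it reach the lock. Finish while still gripping the lid and holding it steady at the green mark (it springs back if let go), and leave the other things on the counter where they are.

Things in the scene. Friction and masses are not known exactly. Their poses are not given: they have to be found in the camera images.
- cinnamon: brown cinnamon stick, a cylinder 12 mm thick and 85 mm long, about 20 g; origin at its middle, z along it. Stands upright in one of the rack's three holes (which one varies), foot 10 mm and top 95 mm above the table; may lean a few degrees in its hole
- rack: fixed pale wooden block, 50 mm (x) by 146 mm (y) by 50 mm high, origin under its centre; three blind holes 15 mm wide, 40 mm deep, in a row along its y axis at -46, 0 and +46 mm, each with one upright rod
- grinder: fixed white spice grinder; origin on the table under its vertical axis, z up. Dark base 150 mm square, 18 mm high; round body 105 to 116 mm across; collar top 140 mm up. Marks on the collar, each on both sides: black at the slots (+x and -x axis), green 0.70 rad (40 degrees) clockwise of them seen from above, red (lock) 1.40 rad clockwise of them
- grinder_mouth (a point): centre of the grinder's mouth at collar-top height (140 mm up): a round opening 48 mm wide, 17 mm deep, with two slots for the lid's lugs on the grinder's +x and -x axis, each 15 mm wide and reaching 33 mm from the axis. Between the slots an overhang (underside 131.5 mm up); under it the lugs can turn
- grinder_seat (a point): centre of the metal drive ring's top face, 123 mm up, on the axis: the lid's origin comes here when seated. A 27 mm hole in the ring leads into a straight round well 28 mm wide, its floor 20 mm above the table; a stick standing in it ends 18 mm below this point, its middle 62.5 mm up
- lid: loose dark lid, about 120 g, standing on its plug; origin at the centre of its underside, z up. Plug 43 mm across, 18 mm high, chamfered foot; at its bottom two steel lugs along +x and -x, 10 mm wide, 6 mm high, reaching 29 mm from the axis; cap 72 mm across, from 18 to 26 mm height. Seated: x along the grinder's x axis, either way round, about 2.5 mm of play; cap 1 mm above the collar
- lid_grip (a point): middle of the lid's grip bar, 45 mm above the lid's origin: the bar runs along the lid's x, 52 mm long, 18 mm thick (y), from 26 to 58.5 mm above the origin, with a white line along its top and white ticks on the cap at both ends, which point at the collar's marks
- drive_ring (a joint): sprung ring in the grinder's mouth, turned by the lid's lugs, rad: 0 at rest, grows clockwise seen from above, the lock starts to catch at 1.1, end stop 1.30. The lid turns about 0.11 rad before the ring moves, so the green mark is about 0.59 here. A spring turns it back: 0.036 N m at 0, 0.07 N m at the green mark
- bamboo_rod: pale bamboo rod, otherwise like the cinnamon stick (12 mm thick, 85 mm long, origin at its middle), standing in another hole of the rack; leave it there
- steel_rod: shiny steel rod, otherwise like the cinnamon stick (12 mm thick, 85 mm long, origin at its middle), standing in another hole of the rack; leave it there
- tea_bowl: dark grey tea bowl, 116 mm across, 75 mm high, origin under its centre; bystander
- tea_tin: closed aluminium tea tin with a green band, 66 mm across, 85 mm high, origin under its centre; bystander
- cup: white cup, 76 mm across, 85 mm high, origin under its centre; bystander
- sweet_plate: white square plate 130 mm wide with a green cake on it, 48 mm high, origin under its centre; bystander
- spice_jar: amber glass jar with a steel cap, 56 mm across, 90 mm high, origin under its centre; bystander
There are look-alikes about, which are no part of the job. What is shaped like the lid but blue or purple is not meant.

How it is judged:
By the outcome, as a careful person would: the job done as asked, in the order asked, and still so for the second after the job is handed in, while the arm keeps its last pose, push and grip.
It also fails if it takes over 64 s, if anything falls off the work surface, if the arm or the gripper's body presses on something with over 40 N, if the wrist force passes 120 N, or if a joint passes its speed limit or range.

## Working session

There is one attempt and no reset: what is moved stays moved. The work goes in short steps, Python scripts to look and compute and a tool call to move; the robot and the scene stay as the last step left them, time stands still between calls to the robot, and variables do not carry over. Pictures are saved under pics/ and viewed, about 8 in all and at most 12, crops included, and the job is handed in when it is done.

Besides the shell and the picture viewer there is one more tool, called after "Request:" as name(argument=value, ...) on one line, values as JSON. play_rows: Moves the arm, as the interface text tells. Its arguments: {"type":"object","properties":{"plan":{"type":"array"}},"required":["plan"]}

```bash
mkdir -p pics; ls
python3 - <<'E'
from plant import manip
import cv2,numpy as np
ims=[]
for n in("scene","top"):
    f=manip.grab_frame(n); np.savez(n+"0.npz",**f)
    print(n,[f[k] for k in("fx","fy","cx","cy")],f["origin"],f["rotation"].round(4).tolist() if hasattr(f["rotation"],"round") else f["rotation"],[k for k in f])
    cv2.imwrite("pics/%s0.png"%n,f["img"][:,:,::-1])
print(manip.state())
E
```

```text
pics
scene [368.01995840456755, 368.01995840456755, 323.9577636583986, 195.27150536768636] [1.13811294 0.55026291 0.6740896 ] [0.376, 0.1922, 0.4205, 0.803] ['img', 'range_z', 'fx', 'fy', 'cx', 'cy', 'origin', 'rotation']
top [515.1617964129928, 515.1617964129928, 324.72640443444055, 202.17406273349243] [0.27757899 0.00297809 1.77801755] [0.7107, 0.0574, -0.0488, -0.6994] ['img', 'range_z', 'fx', 'fy', 'cx', 'cy', 'origin', 'rotation']
{'time': 0.1, 'joint_pos': array([-1.37596703e+00,  5.32968771e-02,  1.61415778e+00, -3.84742816e-06,
        1.47599635e+00, -1.19008499e-01]), 'joint_vel': array([-0.00026137, -0.00152774, -0.00338177,  0.00076111,  0.00094824,
        0.00023413]), 'joint_efforts': array([ 2.16581925e-04, -3.94904280e+01, -3.71365857e+01, -1.59994679e-04,
        3.92736692e-03, -4.77913282e-07]), 'tool_pos': array([ 0.19282906, -0.5939179 ,  0.23018156]), 'tool_rot': array([-0.10984719, -0.69839232, -0.1111602 ,  0.69844483]), 'contact_force': array([ 0.43188632,  0.15855726, -0.67165735]), 'ft_torque': array([ 0.03913963, -0.01195823,  0.02837452]), 'gripper_width': 0.9978078544671956}
```

View pics/scene0.png

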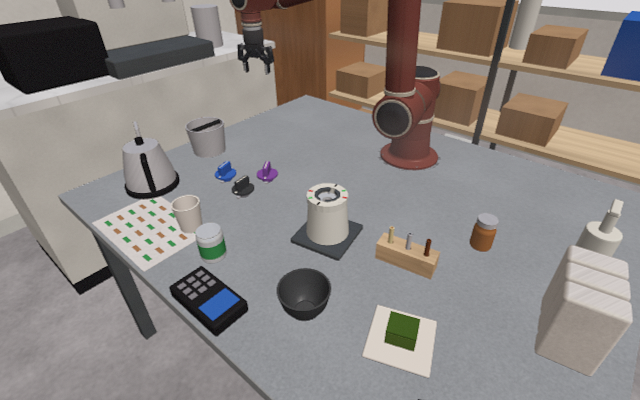

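View pics/top0.png

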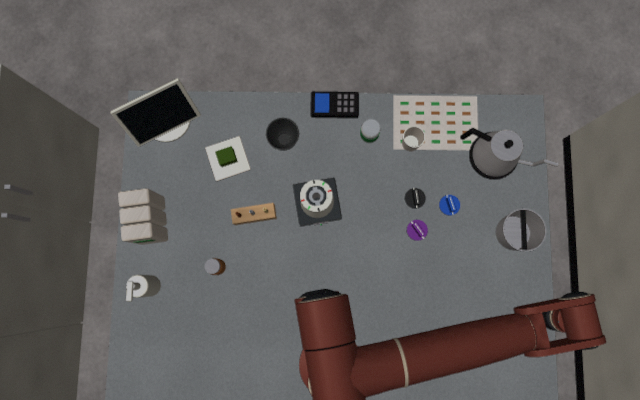

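Scene: cinnamon is the dark rod in the rack at about (428,247), with the grinder at (328,210) and the dark lid at (242,186). The top view shows the rack at (253,213), grinder at (317,199) and lid at (415,198). Next I measure these.

```bash
cat > h.py <<'E'
import numpy as np,cv2
from scipy.spatial.transform import Rotation as R
def rot(q): return R.from_quat([q[1],q[2],q[3],q[0]])
def load(n): return dict(np.load(n))
def grab(n,save=None):
    from plant import manip
    f=manip.grab_frame(n)
    if save: cv2.imwrite(save,f["img"][:,:,::-1])
    return f
def rays(f,uv):
    uv=np.atleast_2d(uv).astype(float)
    d=np.c_[(uv[:,0]-f["cx"])/f["fx"],-(uv[:,1]-f["cy"])/f["fy"],-np.ones(len(uv))]
    return rot(f["rotation"]).apply(d)
def plane(f,uv,z):
    d=rays(f,uv); o=np.array(f["origin"]); return o+d*((z-o[2])/d[:,2])[:,None]
def cloud(f):
    h,w=f["range_z"].shape; u,v=np.meshgrid(np.arange(w),np.arange(h))
    return (np.array(f["origin"])+rays(f,np.c_[u.ravel(),v.ravel()])*f["range_z"].reshape(-1,1)).reshape(h,w,3)
def proj(f,p):
    c=rot(f["rotation"]).inv().apply(np.atleast_2d(p)-np.array(f["origin"]))
    return np.c_[f["cx"]+f["fx"]*c[:,0]/-c[:,2],f["cy"]-f["fy"]*c[:,1]/-c[:,2]]
def crop(f,c,r,k):
    x,y=map(int,c); return cv2.resize(f["img"][y-r:y+r,x-r:x+r,::-1],None,fx=k,fy=k,interpolation=cv2.INTER_CUBIC)
E
python3 - <<'E'
from h import *
T,S=load("top0.npz"),load("scene0.npz")
a=[crop(T,c,25,5) for c in((317,199),(415,198),(253,213))]
b=[crop(S,(328,205),35,250/70),crop(S,(243,184),25,5),crop(S,(408,245),35,250/70)]
cv2.imwrite("pics/crops.png",np.vstack([np.hstack(a),np.hstack(b)]))
for n,f in(("T",T),("S",S)):
    P=cloud(f);hsv=cv2.cvtColor(f["img"],cv2.COLOR_RGB2HSV)
    gx,gy=(317,199) if n=="T" else (328,205)
    sub=P[gy-40:gy+40,gx-40:gx+40]; m=(abs(sub[...,2]-.14)<.006)
    q=sub[m]; print(n,"table z",np.median(P[260:280,300:330,2]) if n=="S" else np.median(P[250:270,340:400,2]),"collar",q.mean(0),q.min(0),q.max(0),len(q))
    for nm,c in(("lid",(415,198) if n=="T" else (243,184)),("rack",(253,213) if n=="T" else (408,250))):
        sub=P[c[1]-35:c[1]+35,c[0]-35:c[0]+35]
        lo,hi=(.02,.075) if nm=="lid" else (.04,.055)
        m=(sub[...,2]>lo)&(sub[...,2]<hi)
        nn,lab,st,ce=cv2.connectedComponentsWithStats(m.astype(np.uint8))
        k=1+np.argmax(st[1:,4]); q=sub[lab==k]
        (cx,cy),(w,h),an=cv2.minAreaRect((q[:,:2]*1000).astype(np.float32))
        print(n,nm,q.mean(0).round(4),q.min(0).round(4),q.max(0).round(4),len(q),"rect",cx,cy,w,h,an)
        if nm=="rack":
            m=(sub[...,2]>.085)&(sub[...,2]<.1)
            nn,lab,st,ce=cv2.connectedComponentsWithStats(m.astype(np.uint8))
            for k in range(1,nn): print("  rod",sub[lab==k].mean(0).round(4),ce[k]+np.array(c)-35,f["img"][c[1]-35:c[1]+35,c[0]-35:c[0]+35][lab==k].mean(0).round())
E
```

```text
T table z 6.913105238537387e-05 collar [0.54661878 0.05511215 0.14004264] [0.49558061 0.00509602 0.13410419] [0.59819152 0.10568264 0.14585236] 549
T lid [ 0.5598 -0.2803  0.0361] [ 0.5271 -0.3183  0.0202] [ 0.5979 -0.2479  0.0706] 318 rect 561.49755859375 -281.3061828613281 69.43737030029297 67.9697036743164 65.68661499023438
T rack [0.4975 0.2702 0.0491] [0.4632 0.1972 0.0401] [0.5345 0.3451 0.055 ] 512 rect 497.9462585449219 270.83154296875 51.67182159423828 146.95069885253906 9.605545997619629
  rod [0.506  0.2247 0.0899] [264.54545455 209.36363636] [134. 115.  79.]
  rod [0.4973 0.2707 0.094 ] [250.4 211.6] [104.  98.  94.]
  rod [0.4901 0.3164 0.0919] [236.61538462 213.61538462] [87. 57. 38.]
S table z 0.0016860679552049285 collar [0.55153239 0.06020161 0.13987877] [0.49597621 0.00449367 0.1340467 ] [0.6010074  0.11029029 0.14350252] 687
S lid [ 0.5687 -0.2709  0.0369] [ 0.5292 -0.3153  0.02  ] [ 0.6   -0.242  0.06 ] 319 rect 566.96044921875 -274.82342529296875 61.2622184753418 69.75916290283203 54.81781005859375
S rack [0.5051 0.2782 0.0493] [0.463  0.1993 0.04  ] [0.5369 0.3491 0.0544] 929 rect 500.1830749511719 273.4578857421875 53.78024673461914 146.42593383789062 9.534473419189453
  rod [0.5096 0.2291 0.0934] [390.88461538 228.69230769] [165. 146. 114.]
  rod [0.5019 0.2744 0.0927] [408.96428571 235.10714286] [132. 129. 132.]
  rod [0.4939 0.3196 0.0921] [427.83870968 241.74193548] [89. 57. 41.]
```

View pics/crops.png

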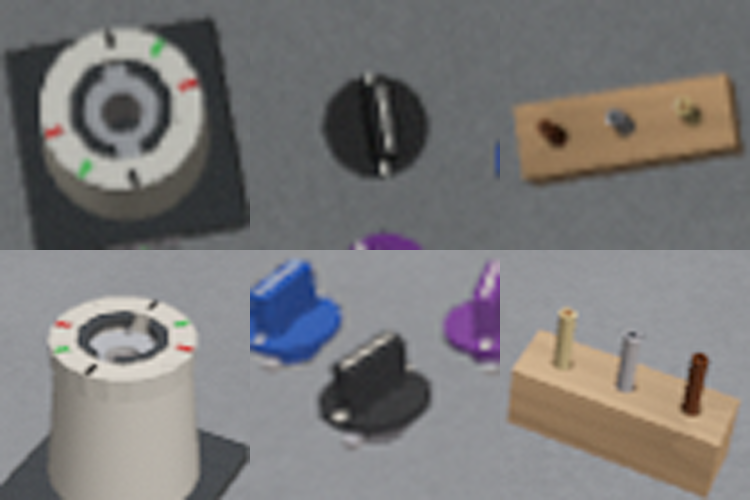

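The crops show the grinder's slots, lid bar and rack clearly: cinnamon at the left end (+y) of the rack, and the black slot marks and lid bar both roughly 10° from world x. Now exact angles and the tool axes.

```bash
cat >> h.py <<'E'
def goal(p,yaw_y=None):
    """rows needed (mm in tool axes, turn about tool x) to TCP p; yaw_y: wanted heading (deg, world) of tool y mod 180"""
    from plant import manip
    s=manip.state(); r=rot(s["tool_rot"]); M=r.as_matrix()
    d=r.inv().apply(np.array(p)-s["tool_pos"])*1000
    h=np.degrees(np.arctan2(M[1,1],M[0,1])); out=None
    if yaw_y is not None: out=np.radians(-((yaw_y-h+90)%180-90))
    print("t",s["time"],"pos",s["tool_pos"].round(4),"toolx",M[:,0].round(4),"y-head",h.round(2),"q",s["joint_pos"].round(3),"F",s["contact_force"].round(1),"w",round(s["gripper_width"],3)," => shift",d.round(1),"turn",out)
E
python3 - <<'E'
from h import *
T,S=load("top0.npz"),load("scene0.npz")
C=np.array([.548,.057])
for n,f in(("T",T),("S",S)):
    hsv=cv2.cvtColor(f["img"],cv2.COLOR_RGB2HSV).astype(int); v,u=np.mgrid[0:400,0:640]
    P=plane(f,np.c_[u.ravel(),v.ravel()],.14).reshape(400,640,3); rr=np.hypot(*(P[...,:2]-C).transpose(2,0,1)); an=(rr>.03)&(rr<.057)
    H,Sa,V=hsv[...,0],hsv[...,1],hsv[...,2]
    ms={"g":an&(H>40)&(H<85)&(Sa>80),"r":an&((H<8)|(H>172))&(Sa>80),"k":an&(rr>.036)&(rr<.051)&(V<110)}
    for k,m in ms.items():
        nn,lab,st,ce=cv2.connectedComponentsWithStats(m.astype(np.uint8))
        b=[P[lab==i][:,:2].mean(0) for i in range(1,nn) if st[i,4]>3]
        print(n,k,[(x.round(4).tolist(),) for x in b],[np.degrees(np.arctan2(*(b[-1]-b[0])[::-1])).round(1),((b[0]+b[-1])/2).round(4)] if len(b)>1 else "")
    # lid: white line on bar top z=.0585 
    c=(415,198) if n=="T" else (243,184)
    sl=np.s_[c[1]-16:c[1]+16,c[0]-16:c[0]+16]
    Q=plane(f,np.c_[u.ravel(),v.ravel()],.0585).reshape(400,640,3)[sl]; m=(V[sl]>120)&(Sa[sl]<60)
    D=cloud(f)[sl]; m2=m&(D[...,2]>.045)&(D[...,2]<.075); q=Q[m2][:,:2]
    if len(q)>3:
        (vx,vy,x0,y0)=cv2.fitLine(q.astype(np.float32),cv2.DIST_L2,0,.01,.01).ravel(); print(n,"line",len(q),q.mean(0).round(4),np.degrees(np.arctan2(vy,vx)),((q-q.mean(0))@[vx,vy]).min(),((q-q.mean(0))@[vx,vy]).max())
    # dark cap at z=.026
    Q=plane(f,np.c_[u.ravel(),v.ravel()],.026).reshape(400,640,3)[sl]; m=(V[sl]<75)&(Sa[sl]<90); nn,lab,st,ce=cv2.connectedComponentsWithStats(m.astype(np.uint8)); k=1+np.argmax(st[1:,4]); q=Q[lab==k]
    print(n,"cap",q.mean(0).round(4),q.min(0).round(4),q.max(0).round(4))
goal([.491,.318,.18],99.6-90+0)
E
```

```text
T g [([0.5882, 0.0318],), ([0.5091, 0.077],)] [np.float64(150.2), array([0.5486, 0.0544])]
T r [([0.5639, 0.0104],), ([0.5315, 0.0984],)] [np.float64(110.2), array([0.5477, 0.0544])]
T k [([0.5936, 0.063],), ([0.5022, 0.0456],)] [np.float64(-169.2), array([0.5479, 0.0543])]
T line 6 [ 0.5619 -0.2826] 7.86437 -0.015488034454693794 0.011982535708476643
T cap [ 0.5623 -0.2818  0.026 ] [ 0.5272 -0.3177  0.026 ] [ 0.597 -0.249  0.026]
S g [([0.5845, 0.033],)] 
S r [([0.5614, 0.0141],), ([0.5287, 0.1006],)] [np.float64(110.7), array([0.545 , 0.0574])]
S k [] 
S line 18 [ 0.561  -0.2822] 9.767708 -0.02047053894217306 0.019207519602040455
S cap [ 0.5593 -0.2798  0.026 ] [ 0.5078 -0.3229  0.026 ] [ 0.5992 -0.237   0.026 ]
t 0.1 pos [ 0.1928 -0.5939  0.2302] toolx [-4.0e-04  1.8e-03 -1.0e+00] y-head -72.02 q [-1.376  0.053  1.614 -0.     1.476 -0.119] F [ 0.4  0.2 -0.7] w 0.998  => shift [  51.7 -775.2 -565.1] turn -1.4245095750423675
```

Request:
play_rows(plan=[[0, -295, -366, -1.42, -1], [0, -295, -366, -1.42, -1], [0, -295, -366, -1.42, -1], [0, -295, -366, -1.42, -1], [0, -295, -366, -1.42, -1], [0, -295, -366, -1.42, -1], [0, -295, -366, -1.42, -1], [0, -295, -366, -1.42, -1]])

```text
time: 1.1
tool_pos: [0.4508, -0.1982, 0.2309]
tool_rot: [0.54, 0.456, 0.541, -0.456]
contact_force: [0.2, 0.1, 0.2]
gripper_width: 0.999
```

Run:
```python
from h import *
goal([.492,.318,.18],9.6)
```

```text
t 1.1 pos [ 0.4508 -0.1982  0.2309] toolx [-3.e-04  6.e-04 -1.e+00] y-head 9.73 q [-0.566 -0.272  1.913  0.     1.501 -0.735] F [0.2 0.1 0.2] w 0.999  => shift [  51.2  127.8 -501.8] turn 0.0022348082635033338
```

Request:
play_rows(plan=[[0, 127, -502, 0, 0], [0, 127, -502, 0, 0], [0, 127, -502, 0, 0], [0, 127, -502, 0, 0], [0, 127, -502, 0, 0], [0, 127, -502, 0, 0], [0, 127, -502, 0, 0], [0, 127, -502, 0, 0]])

```text
time: 2.1
tool_pos: [0.4919, 0.2994, 0.2309]
tool_rot: [0.539, 0.457, 0.539, -0.458]
contact_force: [0.9, -0.9, -0.5]
gripper_width: 0.501
```

Request:
play_rows(plan=[[0, 0, -10, 0, 0], [30, 0, -10, 0, 0], [51, 0, -10, 0, 0], [51, 0, -10, 0, 0]])

```text
time: 2.6
tool_pos: [0.4892, 0.3057, 0.1774]
tool_rot: [0.538, 0.456, 0.54, -0.46]
contact_force: [0.1, 0.4, -0.3]
gripper_width: 0.5
```

Run:
```python
from h import *
goal([.491,.317,.062],9.6)
f=grab("scene"); T=grab("top")
cv2.imwrite("pics/a.png",np.hstack([crop(f,(410,220),60,5),crop(T,(237,213),30,10)])[:, :][::1])
im=cv2.imread("pics/a.png"); cv2.imwrite("pics/a.png",cv2.resize(im,(800,400)))
```

```text
t 2.6 pos [0.4892 0.3057 0.1774] toolx [-0.0049 -0.0024 -1.    ] y-head 9.28 q [ 0.43  -0.018  1.776 -0.     1.389  0.268] F [ 0.1  0.4 -0.3] w 0.5  => shift [115.3   4.2 -11. ] turn -0.005554272486574741
```

View pics/a.png

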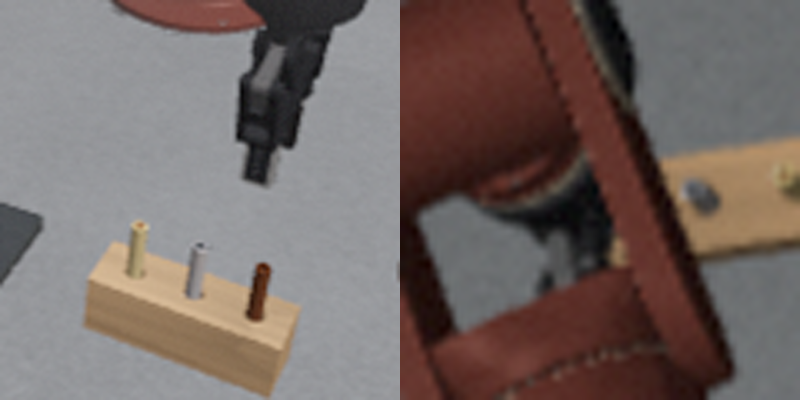

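The scene crop shows the gripper about 8 cm above the cinnamon (crop 260,270), slightly toward the steel rod. I shift 11 mm and descend.

Request:
play_rows(plan=[[0, 4, -11, 0, 0], [0, 4, -11, 0, 0], [40, 4, -11, 0, 0], [80, 4, -11, 0, 0], [100, 4, -11, 0, 0], [115, 4, -11, 0, 0], [115, 4, -11, 0, 0], [115, 4, -11, 0, 0]])

```text
time: 3.7
tool_pos: [0.4939, 0.3192, 0.0669]
tool_rot: [0.539, 0.458, 0.539, -0.457]
contact_force: [0.2, 0.0, -0.5]
gripper_width: 0.502
```

Run:
```python
from h import *
goal([.491,.317,.062],9.6)
f=grab("scene"); cv2.imwrite("pics/b.png",crop(f,(415,235),35,8))
```

```text
t 3.7 pos [0.4939 0.3192 0.0669] toolx [ 0.0023  0.0011 -1.    ] y-head 9.34 q [ 0.447  0.121  1.829 -0.     1.189  0.284] F [ 0.2  0.  -0.5] w 0.502  => shift [ 4.9 -3.3  1.7] turn -0.004545282424381319
```

View pics/b.png

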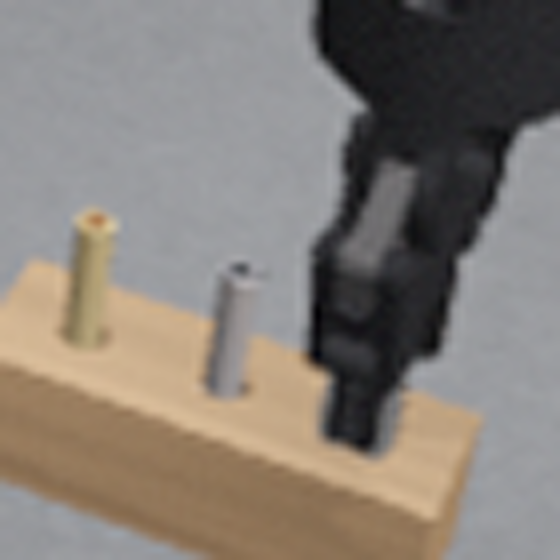

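The near finger covers the stick (crop 360,410) and the steel rod is clear. I close and lift.

Request:
play_rows(plan=[[3, -3, 0, 0, 0], [3, -3, 0, 0, 1], [3, -3, 0, 0, 1], [3, -3, 0, 0, 1], [3, -3, 0, 0, 1], [3, -3, 0, 0, 1], [3, -3, 0, 0, 1]])

```text
time: 4.62
tool_pos: [0.4899, 0.3182, 0.0624]
tool_rot: [0.539, 0.458, 0.539, -0.458]
contact_force: [-0.9, -0.4, 2.4]
gripper_width: 0.114
```

Run:
```python
from h import *
goal([.5468,.056,.25],9.6)
```

```text
t 4.625 pos [0.4899 0.3182 0.0624] toolx [-1.e-04  1.e-04 -1.e+00] y-head 9.34 q [0.449 0.12  1.839 0.    1.183 0.286] F [-0.9 -0.4  2.4] w 0.114  => shift [-187.6   13.6  268. ] turn -0.004607240717208039
```

Request:
play_rows(plan=[[-20, 0, 0, 0, 1], [-60, 0, 0, 0, 1], [-110, 0, 0, 0, 1], [-160, 0, 0, 0, 1], [-160, 0, 0, 0, 1]])

```text
time: 5.25
tool_pos: [0.4925, 0.3195, 0.23]
tool_rot: [0.541, 0.461, 0.537, -0.454]
contact_force: [1.1, -0.4, 0.5]
gripper_width: 0.119
```

Request:
play_rows(plan=[[-10, 3, 40, 0, 1], [-20, 8, 100, 0, 1], [-28, 10, 160, 0, 1], [-28, 13, 210, 0, 1], [-28, 14, 250, 0, 1], [-28, 14, 268, 0, 1], [-28, 14, 268, 0, 1], [-28, 14, 268, 0, 1]])

```text
time: 6.25
tool_pos: [0.5469, 0.0571, 0.2501]
tool_rot: [0.539, 0.457, 0.54, -0.457]
contact_force: [0.9, 0.2, -0.5]
gripper_width: 0.12
```

Run:
```python
from h import *
goal([.5468,.056,.25],9.6)
f=grab("scene"); np.savez("c.npz",**f); T=grab("top"); np.savez("cT.npz",**T)
cv2.imwrite("pics/c.png",np.hstack([crop(f,(330,180),50,4),crop(T,(317,199),50,4)]))
```

```text
t 6.25 pos [0.5469 0.0571 0.2501] toolx [-6.e-04  6.e-04 -1.e+00] y-head 9.41 q [-3.200e-02 -1.370e-01  1.766e+00  1.000e-03  1.514e+00 -1.960e-01] F [ 0.9  0.2 -0.5] w 0.12  => shift [ 0.1 -0.3  1.1] turn -0.003391514786307989
```

View pics/c.png

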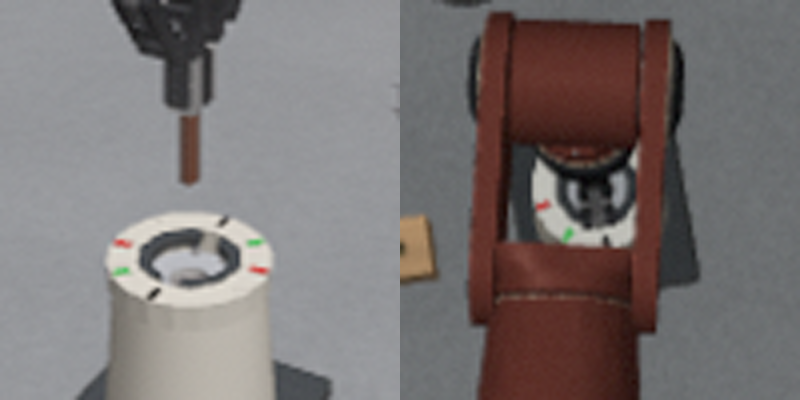

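The scene crop shows the stick vertical below the fingers (tip at crop 188,183), above the mouth (190,257). I check the offset.

Run:
```python
from h import *
f=load("c.npz")
print("tip",plane(f,[[327,175.5],[327,158.5]],.2)[0], plane(f,[[327.2,159]],.25))
# mouth centre in scene view: opening contour (dark rim+interior) at z=.14
g=cv2.cvtColor(f["img"],cv2.COLOR_RGB2HSV).astype(int)
v,u=np.mgrid[0:400,0:640];P=plane(f,np.c_[u.ravel(),v.ravel()],.14).reshape(400,640,3)
rr=np.hypot(P[...,0]-.547,P[...,1]-.057)
m=(rr<.075)&(g[...,2]>140)&(g[...,1]<60)
m=(cloud(f)[...,2]>.136)&(rr<.075)
c,_=cv2.findContours(m.astype(np.uint8),cv2.RETR_EXTERNAL,cv2.CHAIN_APPROX_NONE)
c=max(c,key=len).reshape(-1,2); q=(plane(f,c,.14)[:,:2]*1000).astype(np.float32)
print("collar circle",cv2.minEnclosingCircle(q),cv2.fitEllipse(q))
```

```text
tip [0.55151576 0.06226779 0.2       ] [[0.55675998 0.06741167 0.25      ]]
collar circle ((550.027587890625, 57.88486099243164), 55.34891128540039) ((549.232666015625, 58.31031799316406), (102.96481323242188, 106.59378814697266), 127.73930358886719)
```

Request:
play_rows(plan=[[40, 0, 0, 0, 1], [75, 0, 0, 0, 1], [90, 0, 0, 0, 1], [98, 0, 0, 0, 1], [98, 0, 0, 0, 1], [98, 0, 0, 0, 1]])

```text
time: 7.1
tool_pos: [0.5482, 0.056, 0.1539]
tool_rot: [0.54, 0.458, 0.538, -0.457]
contact_force: [0.1, -0.2, -0.9]
gripper_width: 0.117
```

Run:
```python
from h import *
goal([.5468,.056,.152],9.6)
f=grab("scene"); cv2.imwrite("pics/d.png",crop(f,(330,185),40,8))
```

```text
t 7.1 pos [0.5482 0.056  0.1539] toolx [ 2.6e-03 -1.0e-04 -1.0e+00] y-head 9.35 q [-0.033 -0.065  1.862  0.     1.342 -0.196] F [ 0.1 -0.2 -0.9] w 0.117  => shift [ 1.9 -1.4 -0.2] turn -0.004445688533251399
```

View pics/d.png

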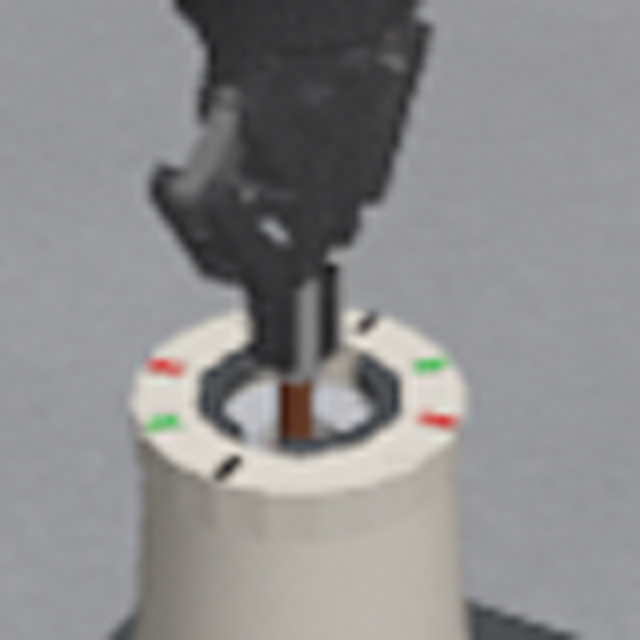

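The stick (crop 297,410) is centred in the mouth and there is no contact force. I release, retreat and check.

Request:
play_rows(plan=[[0, 0, 0, 0, 0.3], [0, 0, 0, 0, 0], [0, 0, 0, 0, 0], [0, 0, 0, 0, 0], [-40, 0, 0, 0, 0], [-80, 0, 0, 0, -1], [-80, 0, 0, 0, -1], [-80, 0, 0, 0, -1]])

```text
time: 8.15
tool_pos: [0.5469, 0.056, 0.2318]
tool_rot: [0.539, 0.457, 0.539, -0.458]
contact_force: [-0.9, -0.2, -0.1]
gripper_width: 1.001
```

Run:
```python
from h import *
goal([.5615,-.282,.2],-80.5)
```

```text
t 8.15 pos [0.5469 0.056  0.2318] toolx [-7.e-04  0.e+00 -1.e+00] y-head 9.34 q [-0.033 -0.127  1.787 -0.     1.482 -0.196] F [-0.9 -0.2 -0.1] w 1.001  => shift [ 31.7 -40.4 335.9] turn 1.5679657270084149
```

Request:
play_rows(plan=[[32, -40, 336, 1.568, 0], [32, -40, 336, 1.568, 0], [32, -40, 336, 1.568, 0], [32, -40, 336, 1.568, 0], [32, -40, 336, 1.568, 0], [32, -40, 336, 1.568, 0], [32, -40, 336, 1.568, 0], [32, -40, 336, 1.568, 0]])

```text
time: 9.15
tool_pos: [0.5611, -0.2821, 0.1975]
tool_rot: [-0.079, -0.701, -0.081, 0.704]
contact_force: [0.2, 0.7, 0.5]
gripper_width: 0.5
```

Request:
play_rows(plan=[[40, 0, 0, 0, 0], [80, 0, 0, 0, 0], [100, 0, 0, 0, 0], [100, 0, 0, 0, 0], [100, 0, 0, 0, 0]])

```text
time: 9.78
tool_pos: [0.5631, -0.2826, 0.1018]
tool_rot: [0.083, 0.703, 0.082, -0.702]
contact_force: [-0.0, 0.3, 0.1]
gripper_width: 0.498
```

Run:
```python
from h import *
goal([.5615,-.282,.031],-80.5)
f=grab("scene"); T=grab("top"); np.savez("eT.npz",**T)
cv2.imwrite("pics/e.png",np.hstack([crop(f,(245,170),40,5),crop(T,(317,199),20,10)]))
```

```text
t 9.775 pos [ 0.5631 -0.2826  0.1018] toolx [ 0.0019 -0.0013 -1.    ] y-head -76.6 q [-0.583  0.172  1.708  0.     1.259  0.754] F [-0.   0.3  0.1] w 0.498  => shift [70.8 -1.   1.6] turn 0.06805577027771134
```

View pics/e.png

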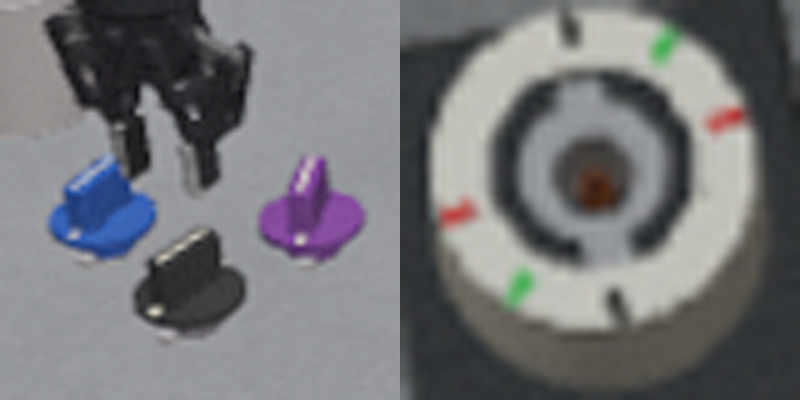

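The cinnamon is down in the well (crop 595,185). The fingers straddle the dark lid's bar, with blue and purple clear. I finish the turn, descend and grip.

Request:
play_rows(plan=[[0, -1, 0, 0.068, 0], [30, -1, 0, 0.068, 0], [55, -1, 0, 0.068, 0], [65, -1, 0, 0.068, 0], [70, -1, 0, 0.068, 0], [70, -1, 0, 0.068, 0]])

```text
time: 10.62
tool_pos: [0.5626, -0.2814, 0.0312]
tool_rot: [0.059, 0.705, 0.058, -0.704]
contact_force: [0.4, -1.2, -0.3]
gripper_width: 0.5
```

Request:
play_rows(plan=[[0, 0, 0, 0, 0.5], [0, 0, 0, 0, 1], [0, 0, 0, 0, 1], [0, 0, 0, 0, 1], [0, 0, 0, 0, 1], [0, 0, 0, 0, 1]])

```text
time: 11.38
tool_pos: [0.5629, -0.2816, 0.0316]
tool_rot: [0.059, 0.705, 0.058, -0.704]
contact_force: [-0.2, -0.9, 5.5]
gripper_width: 0.201
```

Run:
```python
from h import *
goal([.5468,.056,.23],-79.6)
```

```text
t 11.375 pos [ 0.5629 -0.2816  0.0316] toolx [ 0.0018 -0.0011 -1.    ] y-head -80.5 q [-0.582  0.258  1.739  0.     1.143  0.823] F [-0.2 -0.9  5.5] w 0.201  => shift [-198.8 -335.3  -40.2] turn -0.015738755372300166
```

Request:
play_rows(plan=[[-20, 0, 0, 0, 1], [-60, 0, 0, 0, 1], [-110, 0, 0, 0, 1], [-160, 0, 0, 0, 1], [-198, 0, 0, 0, 1], [-198, -40, -5, 0, 1], [-198, -90, -10, 0, 1], [-198, -140, -17, 0, 1]])

```text
time: 12.38
tool_pos: [0.555, -0.1388, 0.2287]
tool_rot: [-0.058, -0.705, -0.058, 0.705]
contact_force: [0.2, 0.3, -1.2]
gripper_width: 0.198
```

Request:
play_rows(plan=[[0, -50, -6, 0, 1], [0, -100, -12, 0, 1], [0, -140, -17, 0, 1], [0, -170, -20, 0, 1], [0, -190, -23, 0, 1], [0, -195, -23, 0, 1], [0, -195, -23, 0, 1], [0, -195, -23, 0, 1]])

```text
time: 13.38
tool_pos: [0.5463, 0.0551, 0.2282]
tool_rot: [-0.058, -0.705, -0.058, 0.705]
contact_force: [0.7, -0.0, -1.2]
gripper_width: 0.201
```

Run:
```python
from h import *
goal([.5468,.056,.23],-79.6)
f=grab("scene"); np.savez("g.npz",**f); T=grab("top")
cv2.imwrite("pics/g.png",np.hstack([crop(f,(330,175),40,5),crop(T,(317,199),40,5)]))
```

```text
t 13.375 pos [0.5463 0.0551 0.2282] toolx [-2.e-04 -3.e-04 -1.e+00] y-head -80.57 q [-0.035 -0.127  1.793 -0.     1.476  1.371] F [ 0.7 -0.  -1.2] w 0.201  => shift [-1.8 -0.8 -0.7] turn -0.016941736087063782
```

View pics/g.png

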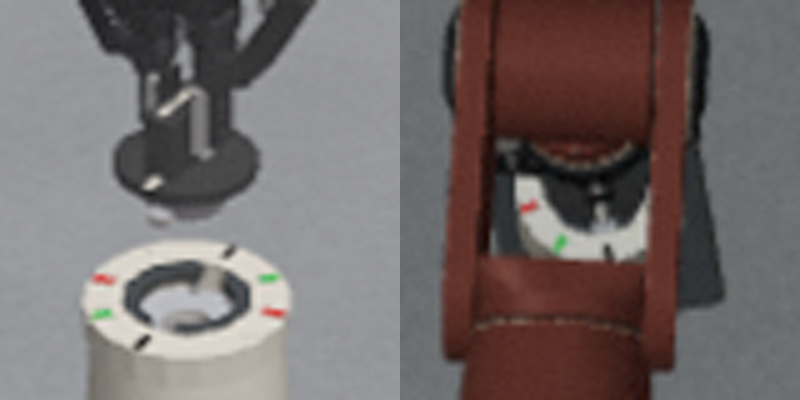

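The lid hangs level over the mouth, its lugs aimed toward the black marks (scene crop: cap 187,165; mouth 187,297). I measure the lid's offset in the grip from the cap edge.

Run:
```python
from h import *
from scipy.optimize import least_squares
f=load("g.npz"); V=f["img"].max(2); 
v,u=np.mgrid[0:400,0:640]
def fit(z,r,c0,dark):
    # lower-edge points per column, in image
    c=proj(f,[[*c0,z]])[0]; pts=[]
    for col in range(int(c[0])-13,int(c[0])+14):
        line=f["img"].mean(2)[:,col]; g=np.diff(line)*(1 if dark else -1)
        # predicted near edge row
        th=np.linspace(0,2*np.pi,720); e=proj(f,np.c_[c0[0]+r*np.cos(th),c0[1]+r*np.sin(th),np.full(720,z)])
        k=e[(abs(e[:,0]-col)<.6)]; row=k[:,1].max()
        a=int(row)-3; b=a+7; j=a+np.argmax(abs(g[a:b])); w=abs(g[j-1:j+2]); pts.append((col,j-1+(w@[0,1,2])/w.sum()+.5))
    q=plane(f,pts,z)[:,:2]
    s=least_squares(lambda p:np.hypot(*(q-p).T)-r,c0,loss="soft_l1",f_scale=.001)
    print(z,s.x.round(4),abs(s.fun).mean())
    return s.x
a=fit(.2282-.0316+.026,.036,np.array([.547,.056]),True)
# bottom edge of cap at 18
b=fit(.2282-.0316+.018,.036,np.array([.547,.056]),True)
c=fit(.14,.0525,np.array([.549,.058]),False)
# ticks
hsv=cv2.cvtColor(f["img"],cv2.COLOR_RGB2HSV).astype(int)
sub=(hsv[...,2]>150)&(abs(u-(290+152/5))<4)&(abs(v-(135+183/5))<3)
print("near tick",plane(f,[[u[sub].mean(),v[sub].mean()]],.2226),sub.sum())
g=proj(f,[[.547-.03*0,.056,.14]]); print(g)
```

```text
0.2226 [0.5527 0.064 ] 0.002163876830441305
0.21459999999999999 [0.5448 0.06  ] 0.0041356653580351364
0.14 [0.545  0.0574] 0.0013028583262645877
near tick [[0.57619674 0.06133865 0.2226    ]] 4
[[326.30523315 193.98589292]]
```

Request:
play_rows(plan=[[0, -1, -1, -0.017, 1], [25, -1, -1, -0.017, 1], [40, -1, -1, -0.017, 1], [50, -1, -1, -0.017, 1], [54, -1, -1, -0.017, 1], [57, -1, -1, -0.017, 1], [60, -1, -1, -0.017, 1], [60, -1, -1, -0.017, 1]])

```text
time: 14.48
tool_pos: [0.5471, 0.0571, 0.1684]
tool_rot: [0.065, 0.704, 0.065, -0.704]
contact_force: [0.3, -0.3, -1.0]
gripper_width: 0.198
```

Run:
```python
from h import *
goal([.5475,.056,.155],-79.6)
```

```text
t 14.475 pos [0.5471 0.0571 0.1684] toolx [ 2.e-04  0.e+00 -1.e+00] y-head -79.52 q [-0.031 -0.079  1.85   0.     1.37   1.357] F [ 0.3 -0.3 -1. ] w 0.198  => shift [13.4  1.2 -0.2] turn 0.0013249295842055133
```

Request:
play_rows(plan=[[3, 0, 0, 0, 1], [6, 0, 0, 0, 1], [8, 0, 0, 0, 1], [10, 0, 0, 0, 1], [12, 0, 0, 0, 1], [12, 0, 0, 0, 1]])

```text
time: 15.22
tool_pos: [0.5469, 0.0571, 0.1561]
tool_rot: [-0.065, -0.704, -0.065, 0.704]
contact_force: [-0.1, 1.0, -1.5]
gripper_width: 0.198
```

Run:
```python
from h import *
goal([.5475,.056,.155],-79.6)
```

```text
t 15.225 pos [0.5469 0.0571 0.1561] toolx [-4.e-04  0.e+00 -1.e+00] y-head -79.53 q [-0.031 -0.068  1.861  0.     1.349  1.357] F [-0.1  1.  -1.5] w 0.198  => shift [ 1.1  1.2 -0.4] turn 0.0012734200226113812
```

Request:
play_rows(plan=[[1, 0, 0, 0, 1], [2, 0, 0, 0, 1], [2, 0, 0, 0, 1], [2, 0, 0, 0, 1]])

```text
time: 15.72
tool_pos: [0.5471, 0.0571, 0.1546]
tool_rot: [0.065, 0.704, 0.065, -0.704]
contact_force: [-0.9, 0.1, 0.5]
gripper_width: 0.198
```

Run:
```python
from h import *
goal([.5475,.056,.155],-79.6)
f=grab("scene");cv2.imwrite("pics/s.png",crop(f,(330,185),40,8))
```

```text
t 15.725 pos [0.5471 0.0571 0.1546] toolx [ 3.e-04  0.e+00 -1.e+00] y-head -79.53 q [-0.031 -0.066  1.862  0.     1.345  1.357] F [-0.9  0.1  0.5] w 0.198  => shift [-0.4  1.2 -0.2] turn 0.0012823625125221194
```

View pics/s.png

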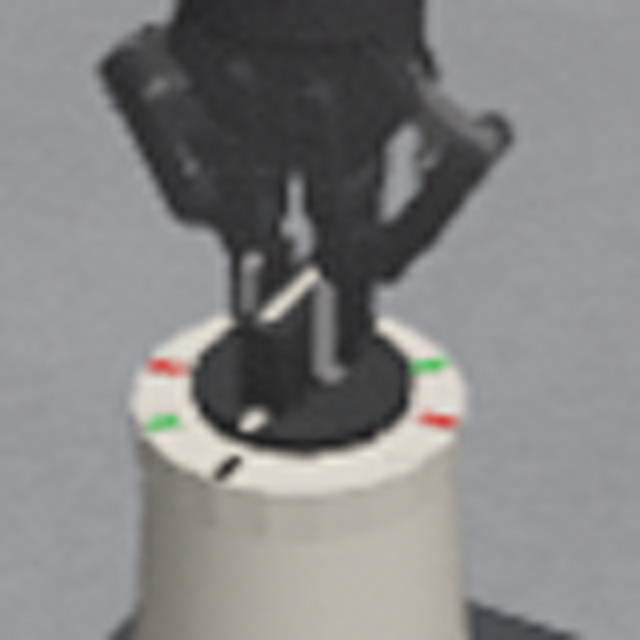

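The lid is seated and its tick (crop 253,420) points at the black mark (229,467). I twist clockwise, first half.

Request:
play_rows(plan=[[0, 0, 0, 0.06, 1], [0, 0, 0, 0.12, 1], [0, 0, 0, 0.18, 1], [0, 0, 0, 0.24, 1], [0, 0, 0, 0.3, 1], [0, 0, 0, 0.35, 1], [0, 0, 0, 0.35, 1]])

```text
time: 16.65
tool_pos: [0.5473, 0.0566, 0.1546]
tool_rot: [-0.058, 0.705, -0.059, -0.704]
contact_force: [-0.5, -1.6, -0.7]
gripper_width: 0.198
```

Run:
```python
from h import *
from plant import manip
goal([.5475,.056,.155],10.4-.70*57.2958+90); print(manip.state()["ft_torque"])
```

```text
t 16.65 pos [0.5473 0.0566 0.1546] toolx [ 8.0e-04 -1.1e-03 -1.0e+00] y-head -99.55 q [-3.200e-02 -6.600e-02  1.862e+00 -1.000e-03  1.345e+00  1.706e+00] F [-0.5 -1.6 -0.7] w 0.198  => shift [-0.4  0.6 -0.3] turn 0.35187919673800266
[-0.36712433 -0.03786945  0.07815816]
```

Request:
play_rows(plan=[[0, 0, 0, 0.06, 1], [0, 0, 0, 0.12, 1], [0, 0, 0, 0.18, 1], [0, 0, 0, 0.24, 1], [0, 0, 0, 0.3, 1], [0, 0, 0, 0.35, 1], [0, 0, 0, 0.35, 1], [0, 0, 0, 0.35, 1]])

```text
time: 17.65
tool_pos: [0.5473, 0.0565, 0.1546]
tool_rot: [-0.18, 0.684, -0.181, -0.683]
contact_force: [0.4, -4.9, 1.9]
gripper_width: 0.2
```

Run:
```python
from h import *
from plant import manip
goal([.5475,.056,.155],10.4-.70*57.2958+90); print(manip.state()["ft_torque"])
f=grab("scene");np.savez("z.npz",**f);T=grab("top");np.savez("zT.npz",**T)
cv2.imwrite("pics/z.png",np.hstack([crop(f,(330,185),40,5),crop(T,(317,199),25,8)]))
```

```text
t 17.65 pos [0.5473 0.0565 0.1546] toolx [ 7.0e-04 -1.5e-03 -1.0e+00] y-head -119.58 q [-3.200e-02 -6.600e-02  1.862e+00 -1.000e-03  1.345e+00  2.056e+00] F [ 0.4 -4.9  1.9] w 0.2  => shift [-0.4  0.3 -0.4] turn 0.0022878563777148637
[-0.85182743 -0.01372796  0.03604383]
```

View pics/z.png

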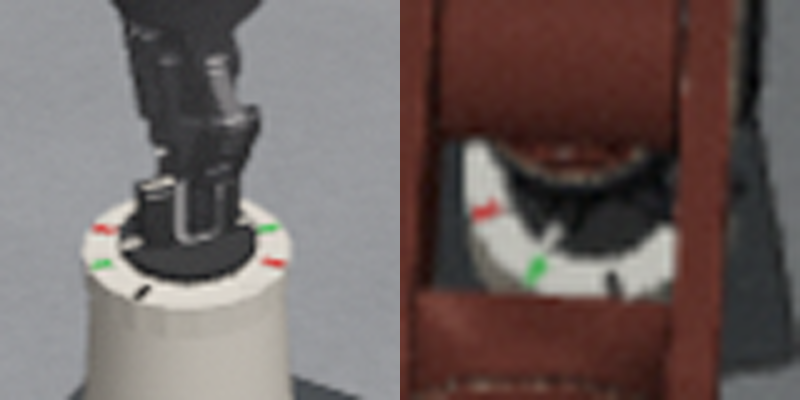

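The top view shows the tick (548,238) pointing at the green mark (536,270). In the scene crop the tick (130,242) needs the geometry worked out.

Run:
```python
from h import *
v,u=np.mgrid[0:400,0:640]
for n,ox,oy,k,t,gm in(("z.npz",290,145,5,(130,242),(103,263)),("zT.npz",292,174,8,(548-400,238),(536-400,270))):
    f=load(n);hsv=cv2.cvtColor(f["img"],cv2.COLOR_RGB2HSV).astype(int);V,Sa,H=hsv[...,2],hsv[...,1],hsv[...,0]
    x,y=ox+t[0]/k,oy+t[1]/k
    w=np.clip(V.astype(float)-90,0,None)*((abs(u-x)<3.2)&(abs(v-y)<2.2))
    a=plane(f,[[(w*u).sum()/w.sum(),(w*v).sum()/w.sum()]],.149)[0]
    x,y=ox+gm[0]/k,oy+gm[1]/k
    m=(H>40)&(H<85)&(Sa>70)&(abs(u-x)<5)&(abs(v-y)<4); b=plane(f,[[u[m].mean(),v[m].mean()]],.14)[0]
    for C in([.5468,.056],[.548,.0543],[.545,.0574]):
        h=[np.degrees(np.arctan2(p[1]-C[1],p[0]-C[0])).round(1) for p in(a,b)]
        print(n,"tick",a.round(4),"green",b.round(4),C,h)
    sub=f["img"][int(oy+20/8):] if 0 else None
```

```text
z.npz tick [0.5737 0.04   0.149 ] green [0.5845 0.033  0.14  ] [0.5468, 0.056] [np.float64(-30.8), np.float64(-31.3)]
z.npz tick [0.5737 0.04   0.149 ] green [0.5845 0.033  0.14  ] [0.548, 0.0543] [np.float64(-29.1), np.float64(-30.2)]
z.npz tick [0.5737 0.04   0.149 ] green [0.5845 0.033  0.14  ] [0.545, 0.0574] [np.float64(-31.3), np.float64(-31.6)]
zT.npz tick [0.5172 0.0739 0.149 ] green [0.5078 0.0773 0.14  ] [0.5468, 0.056] [np.float64(148.9), np.float64(151.4)]
zT.npz tick [0.5172 0.0739 0.149 ] green [0.5078 0.0773 0.14  ] [0.548, 0.0543] [np.float64(147.6), np.float64(150.2)]
zT.npz tick [0.5172 0.0739 0.149 ] green [0.5078 0.0773 0.14  ] [0.545, 0.0574] [np.float64(149.4), np.float64(151.9)]
```

Both views put the tick within about 2.5° of green. I hold briefly, check it is steady, and hand in.

Request:
play_rows(plan=[[0, 0, 0, 0, 1], [0, 0, 0, 0, 1], [0, 0, 0, 0, 1], [0, 0, 0, 0, 1]])

```text
time: 18.25
tool_pos: [0.5473, 0.0565, 0.1546]
tool_rot: [-0.18, 0.684, -0.181, -0.683]
contact_force: [0.8, -6.6, 1.6]
gripper_width: 0.198
```

Run:
```python
from h import *
from plant import manip
goal([.5475,.056,.155],60.3); print(abs(manip.state()["joint_vel"]).max())
print(manip.job_done())
```

```text
t 18.25 pos [0.5473 0.0565 0.1546] toolx [ 8.0e-04 -1.3e-03 -1.0e+00] y-head -119.61 q [-3.200e-02 -6.600e-02  1.862e+00 -1.000e-03  1.345e+00  2.056e+00] F [ 0.8 -6.6  1.6] w 0.198  => shift [-0.4  0.4 -0.4] turn 0.0016575005074499797
0.0012804070498263623
the job is handed in; nothing more can be done
None
```

The cinnamon stick is in the grinder's well, and the dark lid is on and twisted to the green mark. I handed the job in at 18.25 s, with the arm still gripping the lid.

- **Stick:** I took it from the +y end of the rack and released it in the mouth; the top camera then showed it down in the well. I did not measure how deep it stands.
- **Lid:** It went down through the slots with almost no force. It sat at the expected height, with its tick on the black mark.
- **Twist:** I turned it 0.70 rad clockwise.
    - **Scene view:** puts the tick within about 1° of green.
    - **Top view:** puts it about 2.5° past green, which is far short of the red lock mark. The two views disagree slightly, but both are within the pixel accuracy.
- **Last state:** The grip width was unchanged at 0.198 and the arm was still, with a side force of about 6.6 N on the tool.
- **Other things:** I did not touch the other objects. I took no final picture of the whole counter to confirm that.

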